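# Stand the fallen cell back in the row and hold the pack squeezed for taping

### The arm

A 7-joint arm with a two-finger parallel gripper is mounted at the origin on a cart in front of the work surface, level with it; the furniture and walls round the work are solid. World frame = base frame: x ahead of the robot, y to its left, z up, the work surface at z = 0. Lengths are in mm, angles in rad, forces in N, time in s.
With the tool pointing down it reaches from about 400 to 850 mm from the base axis. Payload 10.4 kg.
Tool frame: the origin (TCP) lies midway between the tips of the shut fingers; the grasp point (between the pads) lies 19 mm behind it; z points along the fingers, y is the line along which they close (so a half turn about z gives the same grasp; the last joint's range is limited). The gripper opens to 85 mm and grips with 20 to 120 N. Pads are 22 mm wide; open, the fingers measure 114 mm over their backs; the gripper's body (76 mm by 85 mm) begins 54 mm behind the grasp point. The pads swing forward as they close: fully open they stand 13 mm farther back than shut.
Start: joints at [-1.228, 0.332, -0.065, 1.46, 0.022, 1.35, -0.088], TCP at [223.549, 583.676, 231.338] pointing down, gripper open.
Joint ranges: [-2.6, 2.6], [-0.5, 2.12], [-1.47, 1.34], [0.16, 2.42], [-1.27, 4.41], [0.06, 2.06], [-2.6, 2.6]. Speed limits (rad/s): [2.22, 2.22, 2.79, 2.79, 3.14, 3.14, 3.14].

### API

Orientations are given as a unit quaternion [x, y, z, w].
In Python, from bench import ctrl gives the robot as it stands.
- The arm moves only by the tool drive_tool, never from a script. Its argument "steps" is a list of rows, each a list of 6 numbers: the shift along the tool's x, y, z in m, then the turn, a rotation vector about the tool's x, y, z in degrees. In form: [[dx, dy, dz, wx, wy, wz], ...]. A call has 1 to 10 rows; each row is the pose to reach, as a shift and turn from the pose commanded when the call began, along the tool's axes at that moment; what a row does not reach only later rows make up. A row lasts 1/10 s, in which the tool goes at most 50 mm and 8.59 degrees, less where a joint would pass 70% of its speed; a pose out of reach is approached as far as the arm can. A call with a gripper value outside its range is refused whole. "gripper" is the opening, from 0 (shut) to 1 (fully open), set as the call begins (left out, the last holds). The fingers move at their own pace and stop on an object; "squeeze" is the grip in N (left out, the last holds). Time passes only in rows, so rows that repeat a pose let the fingers close. It gives the time, the measured TCP pose, the force, the opening and the grip force at its end, in the units of the state.
- ctrl.sense(): the state, without advancing time (a new reading comes with each control period).
- ctrl.capture(name): name is "side" or "top"; returns (picture, depth): 400x640x3 uint8, blue, green, red; 400x640 float32, mm along the optical axis (not along the pixel's ray), 0 where there is no reading.
- ctrl.camera_info(name): a dict with "camera_matrix" (3x3 intrinsics, pixels), "extrinsics" (4x4, takes a point from camera to world coordinates). Camera axes: x right, y down, z forward; pixel columns grow to the right and rows downward; lengths in mm; the calibration is good to about 2 mm. A picture is of the moment at which its call begins. camera_info takes no time and is no camera call.
- ctrl.sign_off(): hands the job in; it is judged then, once.
The state is a dict: "clock": time; "joint_positions": joint angles; "dq": joint speeds; "tau": joint torques, N m; "tcp_pos": TCP position; "eef_rot": TCP orientation; "ft_force": force on the tool from outside, world axes, zero at the start; "torque": the same for the moment, N m; "gripper_width": opening from 0.0 (shut) to 1.0 (fully open); "finger_force": force on a finger pad.
Only numpy, scipy, OpenCV 4.12 (cv2) and the standard library are available. Lean on these libraries where they do the work, as an engineer would, in place of code of your own. Each camera call takes 0.05 s, during which the arm holds its last target. There are 200 camera calls.

### The job

One of the four blue battery cells for a pack has fallen out of the squeeze jig and lies on the table in front of it: stand it upright in the gap in the lane, button end up like its neighbours, and let go of it. Then push the red grip until the four cells are squeezed together against the end stop and the sprung nose of the pusher is pressed in about halfway, never to the end of its stroke. Finish while still holding the grip there, so that I can tape the pack; leave the other things on the table where they are.

Things in the scene. Friction and masses are not known exactly. Their poses are not given: they have to be found in the camera images.
- jig: Squeeze jig, fixed: aluminium base 84 x 350 mm on rubber feet, its top (the lane floor) 13 mm above the table. Origin on the table in the middle of the lane's width; y runs along the lane to the end stop (robot's left), x away from the robot, z up. The lane is centred on x = 0 between two rails 21 mm apart, 12 mm high above the floor, 35 mm over their outsides, from y = -34 to +126 mm.
- stop_face (a point): Centre of the black rubber face of the end stop, at jig y = +118 mm, 35 mm above the table; the stop block is 44 mm wide and stands 57 mm above the table.
- barrel_top (a point): Top of the pusher's fixed dark barrel, 60 mm above the table, at jig y = -67 mm; the barrel reaches from y = -90 to -45 mm.
- pusher (a joint): Travel of the push rod with the red grip along jig +y, 0 (sprung back, as found) to 0.080 m. Its return spring pushes back with 2 N at 0, 4 N at 0.080 m; let go, it runs back to 0. At 0 the nose face stands at jig y = -19 mm; with the four cells tight against the stop the nose begins to give way at about 0.063 m.
- nose (a joint): How far the sprung nose plate on the front of the push rod is pressed into the rod: 0 (out) to 0.012 m (end of stroke); a green ring on its stem marks the half, 0.006 m. Its spring gives 1.6 N at 0 and 0.8 N more per mm: 6.4 N at the half, 11.2 N at the end; with the return spring the hand feels about 10 N at the half. While the cells only slide along, it stays near 0.
- grip_mid (a point): Middle of the red upright grip at the rear of the push rod: a round vertical post, 21 mm diameter, from 31 to 95 mm above the table; this point is 70 mm above the table, at jig y = -180 mm plus the travel. It can be pinched from above across the jig's x; the push rod (12 mm diameter, 45 mm above the table) runs from it to +y.
- cell_1: Blue cylindrical lithium cell, 18.4 mm diameter, 65 mm long, 46 g; origin in the centre of its flat end, its z axis along the cell to the button end (white ring with a small steel button). Stands in the lane next to the end stop.
- cell_2: Cell like cell_1, standing next to it in the lane; the gap for the fallen cell lies between it and cell_4.
- cell_3: The fallen cell, same size, lying on the table in front of the jig, its button end more or less to the robot's right. Origin in the centre of its flat end, z along the cell to the button end.
- cell_4: Cell like cell_1, standing in the lane in front of the pusher's nose. Between it and cell_2 about 70 to 80 mm are free.
- tape_roll: Roll of black tape, 62 mm across, 19 mm high, origin under its centre; a bystander.
- flux_tin: Flux tin with red lid, diameter 43 mm, 24 mm high, origin under its centre; a bystander.
- wick: Blue solder wick reel, diameter 45 mm, 10 mm high, origin under its centre; a bystander.
- usb_stick: Blue memory stick, 52 mm long, lying on the right of the table; a bystander.

How it is judged (in metres and radians):
On the way, in this order (a step that is already met when the one before it is completed fails the run):
1. the fallen cell stands upright in the lane, button end up, and is let go (angle between cell_3's own z axis and vertical below 0.12 rad and z of cell_3 in the frame of jig between 0.009 and 0.018 m and x of cell_3 in the frame of jig between -0.005 and 0.005 m and contact force between the arm and cell_3 below 0.05 N), for 0.3 s.
2. the four upright cells are squeezed together with the nose pressed in about halfway (3 to 9 mm) (value of joint nose between 0.003 and 0.009 m and contact force between nose and cell_4 above 2.5 N and angle between each of cell_1, cell_2, cell_3, cell_4's own z axis and vertical below 0.12 rad and z of cell_1 in the frame of jig between 0.009 and 0.018 m and x of cell_1 in the frame of jig between -0.005 and 0.005 m and z of cell_2 in the frame of jig between 0.009 and 0.018 m and x of cell_2 in the frame of jig between -0.005 and 0.005 m and z of cell_3 in the frame of jig between 0.009 and 0.018 m and x of cell_3 in the frame of jig between -0.005 and 0.005 m and z of cell_4 in the frame of jig between 0.009 and 0.018 m and x of cell_4 in the frame of jig between -0.005 and 0.005 m and horizontal distance between cell_1 and cell_4 below 0.058 m), for 0.4 s.
At the end, for the whole second after the job is handed in: Four cells upright (0.12 rad) on the lane floor, button ends up, close together (cell_1 to cell_4 under 58 mm); the nose bears on cell_4 (over 2.5 N), pressed in 3 to 9 mm; the fingers hold the pusher there (over 2 N), at rest, and the arm touches no cell (all of step 2 and contact force between the arm and cell_1 below 0.05 N and contact force between the arm and cell_2 below 0.05 N and contact force between the arm and cell_3 below 0.05 N and contact force between the arm and cell_4 below 0.05 N and contact force between the fingers and pusher above 2 N and velocity of joint pusher between -0.01 and 0.01 m/s); the arm keeps its last pose, push and grip.
It fails at once if the nose is pushed to the end of its stroke (over 11 mm) (value of joint nose above 0.011 m).
It fails at once if a standing cell is knocked over (angle between any of cell_1, cell_2, cell_4's own z axis and vertical above 0.6 rad).
It fails at once if the tape roll, flux tin, wick reel or memory stick is moved by more than 20 mm (distance of any of tape_roll, flux_tin, wick, usb_stick from where it was at the start of the episode above 0.02 m).
It also fails if it takes over 54 s, if anything falls off the work surface, if the arm or the gripper's body presses on something with over 40 N, if the wrist force passes 120 N, or if a joint passes its speed limit or range.

## Working session

There is one attempt and no reset: what is moved stays moved. The work goes in short steps, Python scripts to look and compute and a tool call to move; the robot and the scene stay as the last step left them, time stands still between calls to the robot, and variables do not carry over. Pictures are saved under pics/ and viewed, at most 10 in all, crops included, and the job is handed in when it is done.

Besides the shell and the picture viewer there is one more tool, called after "Call:" by a JSON object that holds its "api" and its "payload". drive_tool: Moves the arm, as the interface text tells. Its arguments: {"type":"object","properties":{"steps":{"type":"array"},"gripper":{"type":"number"},"squeeze":{"type":"number"}},"required":["steps"]}

```bash
mkdir -p pics; ls
python3 - <<'E'
from bench import ctrl
import cv2,numpy as np
for n in("top","side"):
    p,d=ctrl.capture(n); cv2.imwrite(f"pics/{n}0.png",p); np.save(f"pics/{n}0d.npy",d)
    c=ctrl.camera_info(n); print(n,np.round(np.array(c["camera_matrix"]),1).tolist(),np.round(np.array(c["extrinsics"]),4).tolist())
s=ctrl.sense();print(s)
E
```

```text
pics
top [[459.3, 0.0, 321.4], [0.0, 459.3, 200.9], [0.0, 0.0, 1.0]] [[-0.0189, -0.9894, 0.1437, 325.8868], [-0.9997, 0.0211, 0.0141, -33.0995], [-0.0169, -0.1433, -0.9895, 1108.3338], [0.0, 0.0, 0.0, 1.0]]
side [[395.3, 0.0, 313.8], [0.0, 395.3, 198.8], [0.0, 0.0, 1.0]] [[0.8699, -0.4223, 0.2549, 258.8979], [-0.4932, -0.7508, 0.4394, -439.2132], [0.0058, -0.5079, -0.8614, 881.8024], [0.0, 0.0, 0.0, 1.0]]
{'clock': 0.1, 'joint_positions': array([-1.22759904,  0.3327908 , -0.06473604,  1.46083797,  0.02160893,
        1.3499034 , -0.08850797]), 'dq': array([ 0.00094167, -0.00071794,  0.00094742, -0.00247256,  0.00141624,
       -0.00162698,  0.00038314]), 'tau': array([ 1.29938850e-03, -6.26740336e+01,  4.88608377e-02, -3.92436290e+01,
        1.63376651e-02,  7.02367732e-03,  5.07466973e-05]), 'tcp_pos': array([223.42621692, 583.34789419, 230.61599912]), 'eef_rot': array([ 1.81857553e-01,  9.83324689e-01, -6.15638076e-04, -8.68964649e-05]), 'ft_force': array([ 0.59956951, -0.03372039,  0.13307214]), 'torque': array([ 0.02146076, -0.03465652, -0.01369648]), 'finger_force': 0.0, 'gripper_width': 0.9968827134016561}
```

View pics/top0.png

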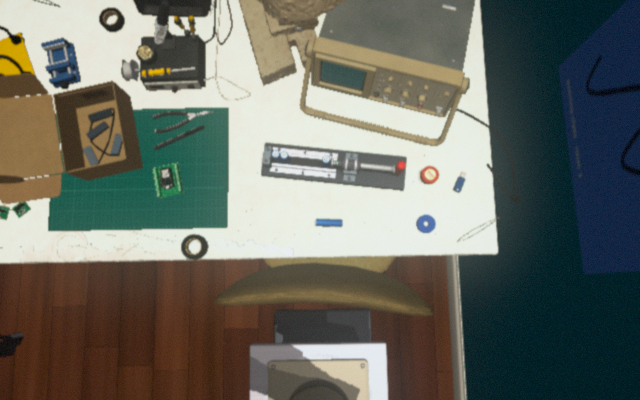

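View pics/side0.png

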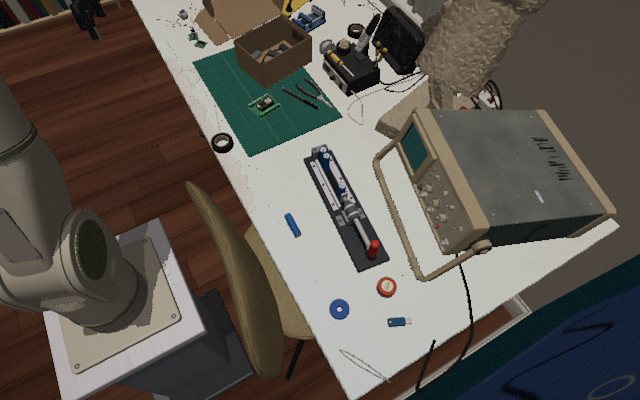

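The top view shows the fallen cell at about (329,223), the jig centred at (335,167) and the red grip at (401,166). The cells in the lane are at roughly (280–345,155–162), and the scope bail lies just behind the jig. The side view shows the same layout, with the cell at (292,225) and the grip at (374,249).

```bash
cat > h.py <<'E'
import cv2,numpy as np
from bench import ctrl
def ray(n,uv,z):
    c=ctrl.camera_info(n);K=np.array(c["camera_matrix"]);E=np.array(c["extrinsics"])
    d=E[:3,:3]@np.linalg.inv(K)@np.array([uv[0],uv[1],1.]);o=E[:3,3]
    return o+d*(z-o[2])/d[2]
def pix(n,P):
    c=ctrl.camera_info(n);K=np.array(c["camera_matrix"]);E=np.array(c["extrinsics"])
    q=K@(E[:3,:3].T@(np.asarray(P,float)-E[:3,3]));return q[:2]/q[2]
def blobs(p,lo,hi,roi,amin=8):
    h=cv2.cvtColor(p,cv2.COLOR_BGR2HSV);m=cv2.inRange(h,lo,hi);k=np.zeros_like(m);x0,y0,x1,y1=roi;k[y0:y1,x0:x1]=m[y0:y1,x0:x1]
    cs,_=cv2.findContours(k,cv2.RETR_EXTERNAL,cv2.CHAIN_APPROX_NONE)
    return [c for c in cs if len(c)>=amin],k
E
python3 - <<'E'
from h import *
t=cv2.imread("pics/top0.png");s=cv2.imread("pics/side0.png")
B=((95,110,50),(125,255,255));R1=((0,140,60),(8,255,255));
for n,p,roi in(("top",t,(255,135,480,240)),("side",s,(270,140,420,335))):
    d=np.load(f"pics/{n}0d.npy")
    for nm,r in(("blue",B),("red",R1)):
        for c in blobs(p,*r,roi)[0]:
            m=cv2.minAreaRect(c);u=m[0];z=d[int(u[1]),int(u[0])]
            print(n,nm,np.round(u,1),np.round(m[1],1),round(m[2],1),"z9:",np.round(ray(n,u,9.2)[:2]),"z78",np.round(ray(n,u,78)[:2]),"z95",np.round(ray(n,u,95)[:2]))
# jig base outline in top: dark on white, connected comp
g=cv2.cvtColor(t,cv2.COLOR_BGR2GRAY);m=np.zeros_like(g);m[138:195,255:412]=(g[138:195,255:412]<140)*255
c=max(cv2.findContours(m,0,1)[0],key=cv2.contourArea);r=cv2.minAreaRect(c);print(r)
bp=np.array([ray("top",q,13)[:2] for q in cv2.boxPoints(r)]);print(np.round(bp,1),bp.mean(0))
print([np.linalg.norm(bp[i]-bp[i-1]).round(1) for i in range(4)])
a=cv2.resize(t[135:240,255:415],None,fx=4.5,fy=4.5,interpolation=2);cv2.imwrite("pics/topc.png",a)
b=cv2.resize(s[140:280,270:400],None,fx=4.2,fy=4.2,interpolation=2);cv2.imwrite("pics/sidec.png",b)
E
```

```text
top blue [328.5 222.2] [23.2  4.5] 2.5 z9: [433. -34.] z78 [427. -34.] z95 [425. -34.]
top blue [426.  223.5] [15. 16.] 90.0 z9: [ 425. -267.] z78 [ 419. -252.] z95 [ 418. -248.]
top red [427.5 176.2] [15.  10.3] 42.0 z9: [ 540. -276.] z78 [ 527. -261.] z95 [ 524. -257.]
top red [400.5 165. ] [6. 7.] 90.0 z9: [ 570. -212.] z78 [ 554. -201.] z95 [ 551. -198.]
side blue [396.1 321.7] [ 7.6 16.1] 85.2 z9: [ 520. -351.] z78 [ 500. -358.] z95 [ 494. -359.]
side blue [339. 309.] [18. 18.] 90.0 z9: [ 427. -266.] z78 [ 413. -280.] z95 [ 410. -283.]
side blue [292.1 224.2] [23.   6.5] 61.4 z9: [435. -31.] z78 [421. -63.] z95 [417. -71.]
side blue [340.8 192.5] [4.9 9.9] 9.5 z9: [587. -12.] z78 [561. -45.] z95 [555. -54.]
side blue [323.6 162.5] [17.5  7.3] 82.9 z9: [597.  92.] z78 [570.  50.] z95 [563.  40.]
side red [386.5 286.5] [17. 17.] 90.0 z9: [ 547. -276.] z78 [ 524. -289.] z95 [ 519. -292.]
side red [373.3 247.8] [ 8.5 17.1] 18.4 z9: [ 574. -182.] z78 [ 549. -202.] z95 [ 543. -207.]
((333.50311279296875, 166.15126037597656), (142.6865997314453, 33.50873565673828), 5.924582481384277)
[[ 550.6  128.8]
 [ 634.   120.3]
 [ 588.9 -226.1]
 [ 506.8 -214.1]] [570.07443767 -47.75804965]
[np.float64(345.7), np.float64(83.8), np.float64(349.4), np.float64(83.0)]
```

View pics/topc.png

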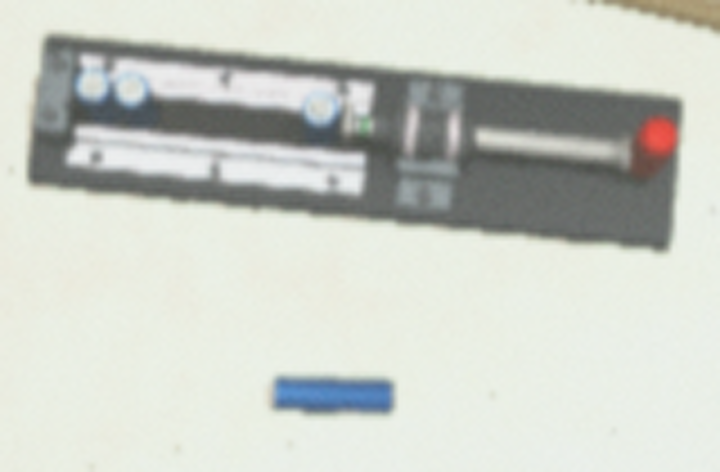

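View pics/sidec.png

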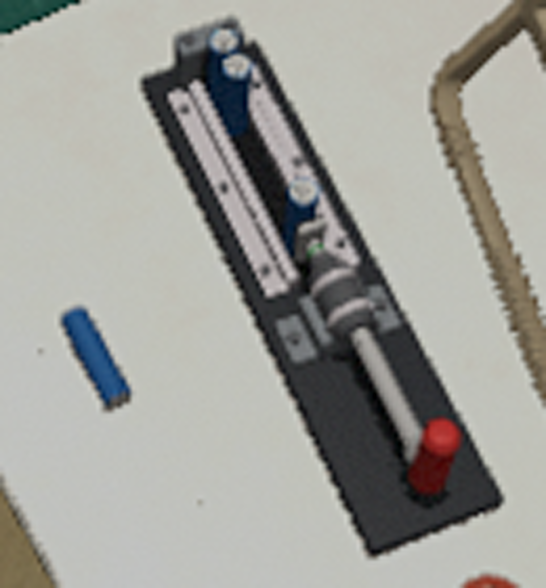

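The crops show the button end of the fallen cell at the robot's right. They also put cell_1, cell_2 and cell_4's ring tops at crop (92,86), (131,90) and (321,107), the green ring at (363,126) and the grip top at (659,136). The plan is to pick the cell with the tool tilted, stand it on the open table, regrasp it from above, and then place it.

Run:
```python
from h import *
t=cv2.imread("pics/top0.png");s=cv2.imread("pics/side0.png")
f=lambda x,y:(x/4.5+255-.4,y/4.5+135-.4)
g=lambda x,y:(x/4.2+270-.4,y/4.2+140-.4)
T={"c1":(92,86),"c2":(131,90),"c4":(321,107)};S={"c1":(224,40),"c2":(237,66),"c4":(302,190)}
P={}
for k in T:P[k]=ray("top",f(*T[k]),78)[:2];print(k,P[k].round(1),ray("side",g(*S[k]),78)[:2].round(1))
G=ray("top",f(659,136),95)[:2];print("grip",G.round(1),ray("side",g(440,436),95)[:2].round(1))
d=P["c1"]-G;L=np.linalg.norm(d);print("len",L,"expect", 118-9.2+180,"yaw",np.degrees(np.arctan2(-d[0],d[1])))
for k in P:
    print(k,"jig y",(P[k]-G)@d/L-180,"x",np.cross(d/L,P[k]-G))
c,m=blobs(t,(95,110,50),(125,255,255),(300,210,350,235));pts=c[0][:,0,:].astype(float)
W=np.array([ray("top",q,9.2)[:2] for q in pts]);r=cv2.minAreaRect(W.astype(np.float32));print("cell3 top",r)
c,m=blobs(s,(95,110,50),(125,255,255),(275,205,310,245));pts=c[0][:,0,:].astype(float)
W=np.array([ray("side",q,9.2)[:2] for q in pts]);r=cv2.minAreaRect(W.astype(np.float32));print("cell3 side",r)
```

```text
c1 [587.6  86.4] [589.6  87.4]
c2 [585.1  66.4] [586.6  66.6]
c4 [573.9 -30.7] [574.3 -27.9]
grip [ 551.1 -199.3] [ 550.8 -199.9]
len 287.9717571464644 expect 288.8 yaw -7.286917365954788
c1 jig y 107.97175714646448 x 7.105427357601002e-15
c2 jig y 87.8166569743035 x 0.008081265163731643
c4 jig y -9.883610161746589 x -1.2455801503231108
cell3 top ((433.2862548828125, -33.513221740722656), (55.69269943237305, 10.889365196228027), 86.32903289794922)
cell3 side ((434.66046142578125, -30.5155086517334), (61.96778869628906, 16.290027618408203), 87.5294189453125)<stdin>:11: DeprecationWarning: Arrays of 2-dimensional vectors are deprecated. Use arrays of 3-dimensional vectors instead. (deprecated in NumPy 2.0)
```

The two views agree and the lengths check out: 288 mm against an expected 288.8 mm. The jig yaw is -7.3°. Next is the move helper and the first targets.

```bash
cat > mv.py <<'E'
import sys,numpy as np
from bench import ctrl
from scipy.spatial.transform import Rotation as R
# usage: goal(pos mm, tool y dir, tool z dir) -> shift m, rotvec deg in tool axes
def frame(ty,tz):
    tz=np.array(tz,float);tz/=np.linalg.norm(tz);ty=np.array(ty,float);ty-=tz*(ty@tz);ty/=np.linalg.norm(ty)
    return R.from_matrix(np.c_[np.cross(ty,tz),ty,tz])
def rel(p,r):
    s=ctrl.sense();a=R.from_quat(s["eef_rot"])
    return np.r_[a.inv().apply(np.array(p)-s["tcp_pos"])/1000,(a.inv()*r).as_rotvec(degrees=True)].round(4)
def show():
    s=ctrl.sense();a=R.from_quat(s["eef_rot"]).as_matrix()
    print("t",round(s["clock"],2),"tcp",s["tcp_pos"].round(1),"ty",a[:,1].round(3),"tz",a[:,2].round(3),"q",s["joint_positions"].round(2),"F",s["ft_force"].round(1),"w",round(s["gripper_width"],3),"ff",round(s["finger_force"],1))
J=np.array([.1268,.992,0]);X=np.array([.992,-.1268,0]);G=np.array([551.3,-199.4,0])
jig=lambda x,y,z:G+x*X+(y+180)*J+[0,0,z]
E
python3 - <<'E'
from mv import *
show()
b=np.radians(20);a=np.array([.05,.9987,0]);tz=a*np.sin(b)+[0,0,-np.cos(b)];ty=[.9987,-.05,0]
print("wp",rel([450,300,200],frame(ty,[0,0,-1])))
print("above",rel(np.array([433.3,-47.5,9.2])+tz*5-tz*90,frame(ty,tz)))
E
```

```text
t 0.1 tcp [223.4 583.3 230.6] ty [ 0.358  0.934 -0.001] tz [-0.    -0.001 -1.   ] q [-1.23  0.33 -0.06  1.46  0.02  1.35 -0.09] F [ 0.6 -0.   0.1] w 0.997 ff 0.0
wp [-3.12900e-01 -1.83500e-01  3.09000e-02 -5.97000e-02  4.73000e-02
  7.19102e+01]
above [ -0.4306  -0.5415   0.1422 -12.6024  17.3397  71.1296]
```

Call:
{"api": "drive_tool", "payload": {"steps": [[-0.313, -0.183, 0.03, 0, 0, 72], [-0.313, -0.183, 0.03, 0, 0, 72], [-0.313, -0.183, 0.03, 0, 0, 72], [-0.313, -0.183, 0.03, 0, 0, 72], [-0.313, -0.183, 0.03, 0, 0, 72], [-0.313, -0.183, 0.03, 0, 0, 72], [-0.313, -0.183, 0.03, 0, 0, 72], [-0.431, -0.542, 0.122, -12.6, 17.3, 71.1], [-0.431, -0.542, 0.122, -12.6, 17.3, 71.1], [-0.431, -0.542, 0.122, -12.6, 17.3, 71.1]], "gripper": 0.6, "squeeze": 30}}

```text
clock: 1.1
tcp_pos: [438.3, 163.1, 167.3]
eef_rot: [0.715, 0.677, 0.129, -0.12]
ft_force: [1.8, -0.4, -0.2]
gripper_width: 0.602
finger_force: 0.0
```

```bash
cat > n.py <<'E'
from mv import *
show()
b=np.radians(20);a=np.array([.05,.9987,0]);tz=a*np.sin(b)+[0,0,-np.cos(b)];ty=[.9987,-.05,0]
for h in (90,30,0):print(h,rel(np.array([433.5,-47.5,9.2])+tz*5-tz*h,frame(ty,tz)))
E
python3 n.py
```

```text
t 1.1 tcp [438.3 163.1 167.3] ty [ 0.998 -0.055  0.003] tz [ 0.022  0.347 -0.938] q [-0.65 -0.04  0.44  2.07 -0.37  1.04 -0.09] F [ 1.8 -0.4 -0.2] w 0.602 ff 0.0
90 [-0.2518  0.0068 -0.01    0.2437 -0.3519 -0.2314]
30 [-0.2522  0.0066  0.05    0.2437 -0.3519 -0.2314]
0 [-0.2524  0.0064  0.08    0.2437 -0.3519 -0.2314]
```

Call:
{"api": "drive_tool", "payload": {"steps": [[-0.252, 0.0068, -0.01, 0.2, -0.3, -0.2], [-0.252, 0.0068, -0.01, 0.2, -0.3, -0.2], [-0.252, 0.0068, -0.01, 0.2, -0.3, -0.2], [-0.252, 0.0068, -0.01, 0.2, -0.3, -0.2], [-0.252, 0.0068, -0.01, 0.2, -0.3, -0.2], [-0.252, 0.0068, -0.01, 0.2, -0.3, -0.2], [-0.252, 0.0068, 0.03, 0.2, -0.3, -0.2], [-0.252, 0.0068, 0.05, 0.2, -0.3, -0.2], [-0.252, 0.0068, 0.05, 0.2, -0.3, -0.2]]}}

```text
clock: 2.0
tcp_pos: [432.3, -52.5, 32.1]
eef_rot: [0.712, 0.681, 0.122, -0.121]
ft_force: [0.3, -0.1, 0.3]
gripper_width: 0.598
finger_force: 0.0
```

```bash
python3 n.py
```

```text
t 2.0 tcp [432.3 -52.5  32.1] ty [ 0.999 -0.043 -0.006] tz [ 0.009  0.338 -0.941] q [-0.34  0.28  0.68  2.13 -0.61  1.    0.67] F [ 0.3 -0.1  0.3] w 0.598 ff 0.0
90 [-0.0034  0.0005 -0.0618 -0.4606  0.2442  0.2348]
30 [-0.0031  0.0009 -0.0018 -0.4606  0.2442  0.2348]
0 [-0.003   0.0012  0.0282 -0.4606  0.2442  0.2348]
```

Call:
{"api": "drive_tool", "payload": {"steps": [[-0.003, 0.001, 0.015, -0.5, 0.2, 0.2], [-0.003, 0.001, 0.027, -0.5, 0.2, 0.2], [-0.003, 0.001, 0.027, -0.5, 0.2, 0.2], [-0.003, 0.001, 0.027, -0.5, 0.2, 0.2]]}}

```text
clock: 2.4
tcp_pos: [435.6, -47.7, 8.3]
eef_rot: [0.714, 0.679, 0.127, -0.117]
ft_force: [-0.3, -0.2, 0.6]
gripper_width: 0.602
finger_force: 0.0
```

```bash
python3 n.py
python3 - <<'E'
from h import *
p,d=ctrl.capture("side");cv2.imwrite("pics/s1.png",cv2.resize(p[160:290,220:380],None,fx=4,fy=4,interpolation=2))
E
```

```text
t 2.4 tcp [435.6 -47.7   8.3] ty [ 0.999 -0.051  0.006] tz [ 0.023  0.34  -0.94 ] q [-0.32  0.33  0.65  2.14 -0.68  0.95  0.73] F [-0.3 -0.2  0.6] w 0.602 ff 0.0
90 [ 3.000e-04 -1.600e-03 -8.590e-02  3.327e-01  5.530e-02  5.560e-02]
30 [ 0.0004 -0.002  -0.0259  0.3327  0.0553  0.0556]
0 [ 0.0004 -0.0021  0.0041  0.3327  0.0553  0.0556]
```

View pics/s1.png

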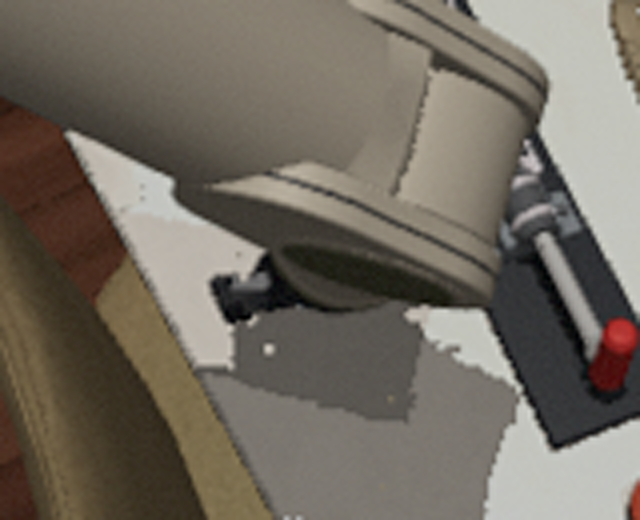

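The arm hides the cell and the jig is untouched. I'll go the last 4 mm and close.

Call:
{"api": "drive_tool", "payload": {"steps": [[0, -0.002, 0.004, 0.3, 0, 0], [0, -0.002, 0.004, 0.3, 0, 0]]}}

```text
clock: 2.65
tcp_pos: [433.4, -46.0, 4.0]
eef_rot: [0.713, 0.679, 0.126, -0.119]
ft_force: [-0.6, -0.2, 0.3]
gripper_width: 0.595
finger_force: 0.0
```

Call:
{"api": "drive_tool", "payload": {"steps": [[0, 0, 0, 0, 0, 0], [0, 0, 0, 0, 0, 0], [0, 0, 0, 0, 0, 0], [0, 0, 0, 0, 0, 0], [0, 0, 0, 0, 0, 0], [0, 0, 0, 0, 0, 0]], "gripper": 0.0, "squeeze": 40}}

```text
clock: 3.25
tcp_pos: [433.6, -46.3, 4.1]
eef_rot: [0.713, 0.679, 0.126, -0.119]
ft_force: [-1.3, 0.1, 6.4]
gripper_width: 0.194
finger_force: 39.0
```

```bash
python3 n.py
```

```text
t 3.25 tcp [433.6 -46.3   4.1] ty [ 0.999 -0.05   0.001] tz [ 0.018  0.341 -0.94 ] q [-0.32  0.33  0.65  2.15 -0.68  0.95  0.73] F [-1.3  0.1  6.4] w 0.194 ff 39.0
90 [ 0.0005  0.     -0.0902  0.045   0.0484  0.0357]
30 [ 0.0006 -0.     -0.0302  0.045   0.0484  0.0357]
0 [ 0.0006 -0.     -0.0002  0.045   0.0484  0.0357]
```

```bash
cat > n2.py <<'E'
from mv import *
show()
b=np.radians(70);a=-np.array([.05,.9987,0]);tz=a*np.sin(b)+[0,0,-np.cos(b)];ty=[.9987,-.05,0]
s=ctrl.sense()
print("lift",rel(s["tcp_pos"]+[0,0,100],R.from_quat(s["eef_rot"])))
for h in (110,60,50,48):print(h,rel(np.array([430,-70,h])+tz*5,frame(ty,tz)))
E
python3 n2.py
```

```text
t 3.25 tcp [433.6 -46.3   4.1] ty [ 0.999 -0.05   0.001] tz [ 0.018  0.341 -0.94 ] q [-0.32  0.33  0.65  2.15 -0.68  0.95  0.73] F [-1.3  0.1  6.4] w 0.194 ff 39.0
lift [ 0.0341  0.0001 -0.094   0.      0.      0.    ]
110 [ 8.70000e-03 -2.30000e-03 -1.07700e-01  6.34000e-02 -8.99498e+01
 -7.20000e-03]
60 [-8.40000e-03 -2.40000e-03 -6.07000e-02  6.34000e-02 -8.99498e+01
 -7.20000e-03]
50 [-1.18000e-02 -2.40000e-03 -5.13000e-02  6.34000e-02 -8.99498e+01
 -7.20000e-03]
48 [-1.24000e-02 -2.40000e-03 -4.94000e-02  6.34000e-02 -8.99498e+01
 -7.20000e-03]
```

Call:
{"api": "drive_tool", "payload": {"steps": [[0.015, 0, -0.045, 0, 0, 0], [0.034, 0, -0.094, 0, 0, 0], [0.034, 0, -0.1, 0, -8, 0], [0.03, 0, -0.108, 0, -16, 0], [0.03, 0, -0.108, 0, -24, 0], [0.025, 0, -0.108, 0, -32, 0], [0.02, 0, -0.108, 0, -40, 0], [0.02, 0, -0.108, 0, -48, 0], [0.015, -0.001, -0.108, 0, -56, 0], [0.01, -0.002, -0.108, 0, -64, 0]]}}

```text
clock: 4.25
tcp_pos: [430.8, -72.6, 109.2]
eef_rot: [0.671, 0.639, -0.272, 0.261]
ft_force: [-0.2, -0.1, -0.2]
gripper_width: 0.194
finger_force: 39.1
```

```bash
python3 n2.py
```

```text
t 4.25 tcp [430.8 -72.6 109.2] ty [ 0.999 -0.048  0.003] tz [-0.031 -0.698 -0.716] q [-0.86  0.27  0.45  2.09  0.6   1.25 -0.78] F [-0.2 -0.1 -0.2] w 0.194 ff 39.1
lift [-0.0698  0.0003 -0.0716  0.      0.      0.    ]
110 [-9.00000e-04 -9.00000e-04  2.10000e-03  2.16700e-01 -2.57136e+01
 -7.74000e-02]
60 [ 3.41000e-02 -1.10000e-03  3.79000e-02  2.16700e-01 -2.57136e+01
 -7.74000e-02]
50 [ 4.10000e-02 -1.10000e-03  4.51000e-02  2.16700e-01 -2.57136e+01
 -7.74000e-02]
48 [ 4.24000e-02 -1.10000e-03  4.65000e-02  2.16700e-01 -2.57136e+01
 -7.74000e-02]
```

Finger force is steady and the arm is following well. I'll finish the turn and hover at a height of 60 mm.

Call:
{"api": "drive_tool", "payload": {"steps": [[-0.001, -0.001, 0.002, 0.1, -8, 0], [-0.001, -0.001, 0.002, 0.2, -16, -0.1], [-0.001, -0.001, 0.002, 0.2, -24, -0.1], [0.012, -0.001, 0.015, 0.2, -25.7, -0.1], [0.024, -0.001, 0.027, 0.2, -25.7, -0.1], [0.034, -0.001, 0.038, 0.2, -25.7, -0.1], [0.034, -0.001, 0.038, 0.2, -25.7, -0.1], [0.034, -0.001, 0.038, 0.2, -25.7, -0.1]]}}

```text
clock: 5.05
tcp_pos: [429.0, -75.5, 58.1]
eef_rot: [0.594, 0.565, -0.416, 0.393]
ft_force: [1.0, 0.3, -0.5]
gripper_width: 0.198
finger_force: 39.2
```

```bash
python3 n2.py
python3 - <<'E'
from h import *
for n in("side","top"):
    p,d=ctrl.capture(n);cv2.imwrite(f"pics/{n}2.png",p);np.save(f"pics/{n}2d.npy",d)
u=pix("side",[430,-70,45]).astype(int);v=pix("top",[430,-70,45]).astype(int);print(u,v)
a=cv2.imread("pics/side2.png");b=cv2.imread("pics/top2.png")
c=lambda p,u:cv2.resize(p[u[1]-45:u[1]+45,u[0]-50:u[0]+50],None,fx=4,fy=4,interpolation=2)
cv2.imwrite("pics/m2.png",np.hstack([c(a,u),c(b,v)]))
E
```

```text
t 5.05 tcp [429.  -75.5  58.1] ty [ 0.999 -0.051 -0.003] tz [-0.049 -0.937 -0.346] q [-0.95  0.72  0.4   2.01  0.67  1.36 -1.05] F [ 1.   0.3 -0.5] w 0.198 ff 39.2
lift [-0.0938 -0.0003 -0.0346  0.      0.      0.    ]
110 [-0.0468  0.0005 -0.0181 -0.1367 -0.215   0.1274]
60 [ 2.000e-04  7.000e-04 -9.000e-04 -1.367e-01 -2.150e-01  1.274e-01]
50 [ 0.0095  0.0007  0.0026 -0.1367 -0.215   0.1274]
48 [ 0.0114  0.0007  0.0033 -0.1367 -0.215   0.1274]
[297 231] [344 221]
```

View pics/m2.png

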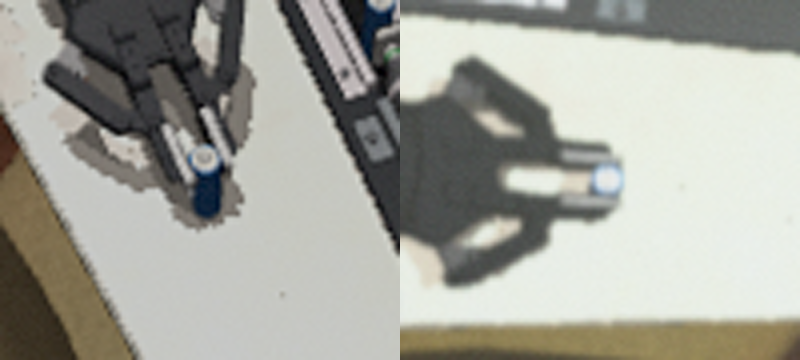

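The cell is held upright at the finger tips with the white button end up. Its ring is at (206,158) in the side crop and (607,181) in the top crop. I'll lower it until the table pushes back.

Call:
{"api": "drive_tool", "payload": {"steps": [[0.006, 0.0007, 0.0015, 0, 0, 0], [0.01, 0.0007, 0.003, 0, 0, 0], [0.01, 0.0007, 0.003, 0, 0, 0], [0.01, 0.0007, 0.003, 0, 0, 0]]}}

```text
clock: 5.55
tcp_pos: [429.7, -74.9, 47.5]
eef_rot: [0.594, 0.565, -0.415, 0.393]
ft_force: [-0.4, 0.5, -0.2]
gripper_width: 0.197
finger_force: 39.2
```

```bash
python3 n2.py
python3 - <<'E'
from h import *
A=ray("side",(298.3,225.3),78);print(A,ray("top",(345.6,221.1),78))
E
```

```text
t 5.55 tcp [429.7 -74.9  47.5] ty [ 0.999 -0.052 -0.003] tz [-0.049 -0.937 -0.346] q [-0.94  0.75  0.4   2.    0.67  1.35 -1.06] F [-0.4  0.5 -0.2] w 0.197 ff 39.2
lift [-0.0938 -0.0003 -0.0346  0.      0.      0.    ]
110 [-5.700e-02 -1.000e-04 -2.120e-02 -1.347e-01 -2.371e-01  1.130e-01]
60 [-0.0101  0.     -0.0039 -0.1347 -0.2371  0.113 ]
50 [-0.0007  0.     -0.0004 -0.1347 -0.2371  0.113 ]
48 [ 1.200e-03  1.000e-04  3.000e-04 -1.347e-01 -2.371e-01  1.130e-01]
[431.65944303 -72.66240198  78.        ] [428.34100943 -72.02234957  78.        ]
```

Call:
{"api": "drive_tool", "payload": {"steps": [[0.001, 0, 0.0003, 0, 0, 0], [0.002, 0, 0.0007, 0, 0, 0], [0.002, 0, 0.0007, 0, 0, 0]]}}

```text
clock: 5.85
tcp_pos: [429.8, -75.2, 46.7]
eef_rot: [0.594, 0.565, -0.416, 0.394]
ft_force: [-1.4, 2.7, 10.8]
gripper_width: 0.194
finger_force: 39.9
```

Contact shows as 10.8 N. I'll release slowly and let it settle.

Call:
{"api": "drive_tool", "payload": {"steps": [[-0.0005, 0, 0, 0, 0, 0], [-0.0005, 0, 0, 0, 0, 0], [-0.0005, 0, 0, 0, 0, 0], [-0.0005, 0, 0, 0, 0, 0], [-0.0005, 0, 0, 0, 0, 0]], "gripper": 0.4}}

```text
clock: 6.35
tcp_pos: [429.7, -75.0, 45.8]
eef_rot: [0.594, 0.565, -0.415, 0.393]
ft_force: [0.3, -0.8, -0.0]
gripper_width: 0.402
finger_force: 0.0
```

Call:
{"api": "drive_tool", "payload": {"steps": [[0, 0, -0.015, 0, 0, 0], [0, 0, -0.04, 0, 0, 0], [0, 0, -0.08, 0, 0, 0], [0, 0, -0.12, 0, 0, 0], [-0.05, 0, -0.13, 0, 0, 0], [-0.08, 0, -0.13, 0, 0, 0], [-0.08, 0, -0.13, 0, 0, 0]]}}

```text
clock: 7.05
tcp_pos: [435.7, 19.6, 169.0]
eef_rot: [0.596, 0.565, -0.414, 0.393]
ft_force: [0.5, -1.0, -1.0]
gripper_width: 0.398
finger_force: 0.0
```

```bash
python3 - <<'E'
from h import *
for n in("side","top"):
    p,d=ctrl.capture(n);cv2.imwrite(f"pics/{n}3.png",p)
u=pix("side",[430,-70,45]).astype(int);v=pix("top",[430,-70,45]).astype(int);print(u,v)
a=cv2.imread("pics/side3.png");b=cv2.imread("pics/top3.png")
c=lambda p,u:cv2.resize(p[u[1]-45:u[1]+45,u[0]-50:u[0]+50],None,fx=4,fy=4,interpolation=2)
cv2.imwrite("pics/m3.png",np.hstack([c(a,u),c(b,v)]))
E
python3 - <<'E'
from mv import *
show()
print(rel([430,-72,160],frame([.9987,-.05,0],[0,0,-1])))
E
```

```text
[297 231] [344 221]
t 7.15 tcp [434.8  20.1 166.1] ty [ 0.999 -0.051 -0.002] tz [-0.049 -0.936 -0.348] q [-1.05  0.57  0.39  1.87  0.63  1.65 -0.94] F [-0.4  0.7  0.3] w 0.398 ff 0.0
[-2.64000e-02 -1.00000e-04  8.86000e-02 -1.41000e-01  6.96423e+01
  1.23000e-02]
```

View pics/m3.png

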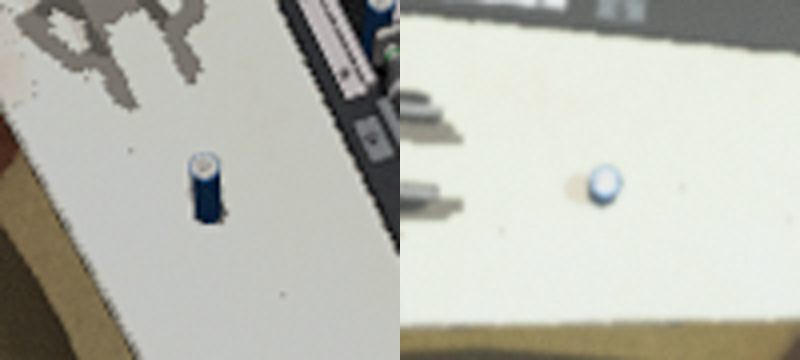

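The cell stands upright on its own, with the ring at (205,165) in the side crop and (605,183) in the top crop. Now I'll regrasp it from above.

```bash
cat > n4.py <<'E'
from mv import *
from h import ray
show()
a=ray("top",(344.8,221.3),65);b=ray("side",(297.9,226.9),65);print(a,b);c=(a+b)/2
for z in (140,90,38):print(z,rel([c[0],c[1],z],frame(X,[0,0,-1])))
E
python3 n4.py
```

```text
t 7.15 tcp [434.8  20.1 166.1] ty [ 0.999 -0.051 -0.002] tz [-0.049 -0.936 -0.348] q [-1.05  0.57  0.39  1.87  0.63  1.65 -0.94] F [-0.4  0.7  0.3] w 0.398 ff 0.0
[429.21375325 -70.6798639   65.        ] [431.69418742 -69.90048824  65.        ]
140 [-7.00000e-03  3.00000e-04  9.39000e-02  2.54400e+00  6.96115e+01
  3.87250e+00]
90 [3.99000e-02 4.00000e-04 1.11300e-01 2.54400e+00 6.96115e+01 3.87250e+00]
38 [8.86000e-02 5.00000e-04 1.29400e-01 2.54400e+00 6.96115e+01 3.87250e+00]
```

Call:
{"api": "drive_tool", "payload": {"steps": [[-0.02, 0, 0.01, 0.3, 8, 0.5], [-0.02, 0, 0.02, 0.6, 16, 0.9], [-0.02, 0, 0.03, 0.9, 24, 1.3], [-0.02, 0, 0.04, 1.2, 32, 1.8], [-0.02, 0, 0.05, 1.5, 40, 2.2], [-0.02, 0, 0.06, 1.8, 48, 2.7], [-0.015, 0, 0.075, 2.1, 56, 3.1], [-0.01, 0, 0.09, 2.4, 64, 3.6], [-0.007, 0, 0.094, 2.5, 69.6, 3.9], [-0.007, 0, 0.094, 2.5, 69.6, 3.9]], "gripper": 0.6}}

```text
clock: 8.15
tcp_pos: [429.4, -73.6, 139.4]
eef_rot: [0.753, 0.658, 0.0, -0.0]
ft_force: [-0.1, 0.3, 0.2]
gripper_width: 0.597
finger_force: 0.0
```

```bash
python3 n4.py
```

```text
t 8.15 tcp [429.4 -73.6 139.4] ty [ 0.991 -0.133 -0.   ] tz [-0.     0.001 -1.   ] q [-0.64 -0.05  0.7   2.08  0.04  1.1  -0.09] F [-0.1  0.3  0.2] w 0.597 ff 0.0
[429.21375325 -70.6798639   65.        ] [431.69418742 -69.90048824  65.        ]
140 [ 0.0035  0.0006 -0.0006 -0.0263 -0.0326 -0.3657]
90 [ 0.0034  0.0006  0.0494 -0.0263 -0.0326 -0.3657]
38 [ 0.0034  0.0006  0.1014 -0.0263 -0.0326 -0.3657]
```

Call:
{"api": "drive_tool", "payload": {"steps": [[0.003, 0.0006, 0, 0, 0, -0.4], [0.003, 0.0006, 0.03, 0, 0, -0.4], [0.003, 0.0006, 0.06, 0, 0, -0.4], [0.003, 0.0006, 0.085, 0, 0, -0.4], [0.003, 0.0006, 0.101, 0, 0, -0.4], [0.003, 0.0006, 0.101, 0, 0, -0.4], [0.003, 0.0006, 0.101, 0, 0, -0.4]]}}

```text
clock: 8.85
tcp_pos: [431.3, -67.5, 39.0]
eef_rot: [0.747, 0.664, -0.002, 0.001]
ft_force: [0.7, -0.8, 0.2]
gripper_width: 0.596
finger_force: 0.0
```

Call:
{"api": "drive_tool", "payload": {"steps": [[0, 0, 0, 0, 0, 0], [0, 0, 0, 0, 0, 0], [0, 0, 0, 0, 0, 0], [0, 0, 0, 0, 0, 0], [0, 0, 0, 0, 0, 0], [0, 0, 0, 0, 0, 0]], "gripper": 0.0, "squeeze": 30}}

```text
clock: 9.45
tcp_pos: [431.8, -68.4, 39.7]
eef_rot: [0.748, 0.663, 0.0, 0.001]
ft_force: [-1.2, 1.0, 5.4]
gripper_width: 0.203
finger_force: 29.2
```

```bash
cat > n5.py <<'E'
from mv import *
show()
s=ctrl.sense();p=jig(0,39,0)
print(rel(s["tcp_pos"]+[0,0,80],frame(X,[0,0,-1])))
for z in (120,70,51):print(z,rel([p[0],p[1],z],frame(X,[0,0,-1])))
E
python3 n5.py
```

```text
t 9.45 tcp [431.8 -68.4  39.7] ty [ 0.993 -0.12   0.002] tz [ 0.001 -0.001 -1.   ] q [-0.61  0.16  0.71  2.17 -0.13  0.85  0.06] F [-1.2  1.   5.4] w 0.203 ff 29.2
[-1.000e-04  1.000e-04 -8.000e-02  9.460e-02  7.370e-02  3.782e-01]
120 [ 0.1033  0.136  -0.0802  0.0946  0.0737  0.3782]
70 [ 0.1033  0.1359 -0.0302  0.0946  0.0737  0.3782]
51 [ 0.1034  0.1359 -0.0112  0.0946  0.0737  0.3782]
```

Call:
{"api": "drive_tool", "payload": {"steps": [[0, 0, -0.04, 0, 0, 0.2], [0, 0, -0.08, 0, 0, 0.4], [0.03, 0.04, -0.08, 0, 0, 0.4], [0.06, 0.08, -0.08, 0, 0, 0.4], [0.085, 0.11, -0.08, 0, 0, 0.4], [0.103, 0.136, -0.08, 0, 0, 0.4], [0.103, 0.136, -0.08, 0, 0, 0.4], [0.103, 0.136, -0.08, 0, 0, 0.4], [0.103, 0.136, -0.08, 0, 0, 0.4]]}}

```text
clock: 10.35
tcp_pos: [577.8, 16.5, 118.9]
eef_rot: [0.751, 0.66, -0.001, 0.001]
ft_force: [-0.3, -0.1, 0.1]
gripper_width: 0.207
finger_force: 29.6
```

```bash
python3 n5.py
python3 - <<'E'
from h import *
for n in("side","top"):
    p,d=ctrl.capture(n);cv2.imwrite(f"pics/{n}5.png",p)
u=pix("side",[579,18,80]).astype(int);v=pix("top",[579,18,80]).astype(int);print(u,v)
a=cv2.imread("pics/side5.png");b=cv2.imread("pics/top5.png")
c=lambda p,u:cv2.resize(p[u[1]-45:u[1]+45,u[0]-50:u[0]+50],None,fx=4,fy=4,interpolation=2)
cv2.imwrite("pics/m5.png",np.hstack([c(a,u),c(b,v)]))
E
```

```text
t 10.35 tcp [577.8  16.5 118.9] ty [ 0.992 -0.128  0.   ] tz [-0.    -0.002 -1.   ] q [-0.66  0.37  0.68  1.75 -0.25  1.11 -0.03] F [-0.3 -0.1  0.1] w 0.207 ff 29.6
[-0.0002  0.     -0.08    0.0056  0.1342 -0.0884]
120 [ 0.0015  0.001  -0.0011  0.0056  0.1342 -0.0884]
70 [ 0.0016  0.001   0.0489  0.0056  0.1342 -0.0884]
51 [ 0.0016  0.001   0.0679  0.0056  0.1342 -0.0884]
[333 169] [304 156]
```

View pics/m5.png

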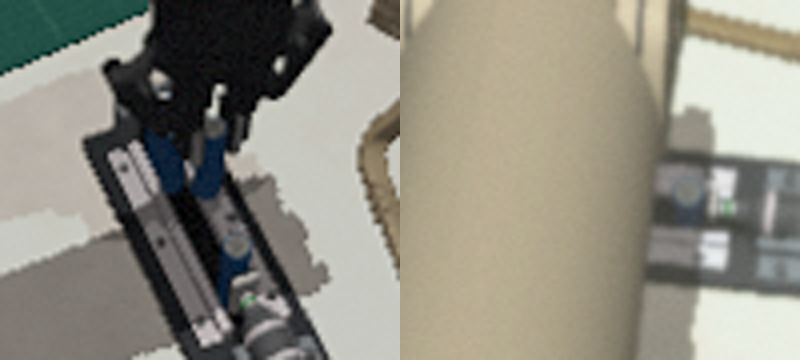

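The held cell is vertical over the gap, at side crop (210,160), and cell_4 is intact at (235,245). I'll go down to just above the rails, then in with an eye on the force.

Call:
{"api": "drive_tool", "payload": {"steps": [[0.0015, 0.0018, 0.02, 0, 0, 0], [0.0015, 0.0018, 0.04, 0, 0, 0], [0.0015, 0.0018, 0.052, 0, 0, 0], [0.0015, 0.0018, 0.052, 0, 0, 0], [0.0015, 0.0018, 0.052, 0, 0, 0]]}}

```text
clock: 10.95
tcp_pos: [580.6, 18.3, 67.3]
eef_rot: [0.751, 0.66, -0.001, 0.001]
ft_force: [0.2, -0.7, 0.7]
gripper_width: 0.202
finger_force: 29.6
```

Call:
{"api": "drive_tool", "payload": {"steps": [[0, 0, 0.001, 0, 0, 0], [0, 0, 0.003, 0, 0, 0], [0, 0, 0.005, 0, 0, 0], [0, 0, 0.005, 0, 0, 0]]}}

```text
clock: 11.35
tcp_pos: [580.4, 18.6, 61.6]
eef_rot: [0.751, 0.661, -0.001, 0.001]
ft_force: [1.0, 0.2, -0.6]
gripper_width: 0.202
finger_force: 29.6
```

Call:
{"api": "drive_tool", "payload": {"steps": [[0, 0, 0.003, 0, 0, 0], [0, 0, 0.006, 0, 0, 0], [0, 0, 0.0085, 0, 0, 0], [0, 0, 0.0085, 0, 0, 0], [0, 0, 0.0085, 0, 0, 0]]}}

```text
clock: 11.85
tcp_pos: [580.5, 18.5, 53.1]
eef_rot: [0.751, 0.661, -0.001, 0.001]
ft_force: [1.0, -0.3, -0.2]
gripper_width: 0.202
finger_force: 29.6
```

Call:
{"api": "drive_tool", "payload": {"steps": [[0, 0, 0.0008, 0, 0, 0], [0, 0, 0.0015, 0, 0, 0], [0, 0, 0.0015, 0, 0, 0]]}}

```text
clock: 12.15
tcp_pos: [580.8, 18.5, 52.8]
eef_rot: [0.751, 0.661, -0.0, 0.001]
ft_force: [-4.6, 0.3, 11.2]
gripper_width: 0.202
finger_force: 31.1
```

Floor contact is at the expected height. I'll release and withdraw upward.

Call:
{"api": "drive_tool", "payload": {"steps": [[0, 0, -0.0008, 0, 0, 0], [0, 0, -0.0008, 0, 0, 0], [0, 0, -0.0008, 0, 0, 0], [0, 0, -0.0008, 0, 0, 0], [0, 0, -0.0008, 0, 0, 0], [0, 0, -0.0008, 0, 0, 0]], "gripper": 0.55}}

```text
clock: 12.75
tcp_pos: [580.5, 18.5, 52.5]
eef_rot: [0.751, 0.661, -0.001, 0.001]
ft_force: [0.7, -0.3, 1.0]
gripper_width: 0.553
finger_force: 0.0
```

Call:
{"api": "drive_tool", "payload": {"steps": [[0, 0, -0.02, 0, 0, 0], [0, 0, -0.05, 0, 0, 0], [0, 0, -0.09, 0, 0, 0], [0, 0, -0.11, 0, 0, 0], [-0.05, 0, -0.11, 0, 0, 0], [-0.1, 0, -0.11, 0, 0, 0], [-0.15, 0, -0.11, 0, 0, 0], [-0.19, 0, -0.11, 0, 0, 0], [-0.219, 0, -0.11, 0, 0, 0], [-0.219, 0, -0.11, 0, 0, 0]]}}

```text
clock: 13.75
tcp_pos: [550.9, -203.8, 163.4]
eef_rot: [0.753, 0.658, -0.001, 0.002]
ft_force: [0.5, 0.2, 0.3]
gripper_width: 0.552
finger_force: 0.0
```

```bash
cat > n6.py <<'E'
from mv import *
show()
g=(np.array([551.1,-199.3])+[550.8,-199.9])/2
for z in (120,52):print(z,rel([g[0],g[1],z],frame(X,[0,0,-1])))
E
python3 n6.py
python3 - <<'E'
from h import *
for n in("side","top"):
    p,d=ctrl.capture(n);cv2.imwrite(f"pics/{n}6.png",p)
u=pix("side",[579,18,60]).astype(int);v=pix("top",[579,18,60]).astype(int);print(u,v)
a=cv2.imread("pics/side6.png");b=cv2.imread("pics/top6.png")
c=lambda p,u:cv2.resize(p[u[1]-45:u[1]+45,u[0]-50:u[0]+50],None,fx=4,fy=4,interpolation=2)
cv2.imwrite("pics/m6.png",np.hstack([c(a,u),c(b,v)]))
E
```

```text
t 13.75 tcp [ 550.9 -203.8  163.4] ty [ 0.991 -0.134  0.001] tz [ 0.    -0.004 -1.   ] q [-0.36  0.36  0.78  1.69 -0.27  1.2   0.36] F [0.5 0.2 0.3] w 0.552 ff 0.0
120 [ 0.0043 -0.0006  0.0434  0.0481  0.2459 -0.4213]
52 [ 0.0046 -0.0006  0.1114  0.0481  0.2459 -0.4213]
[333 174] [305 158]
```

View pics/m6.png

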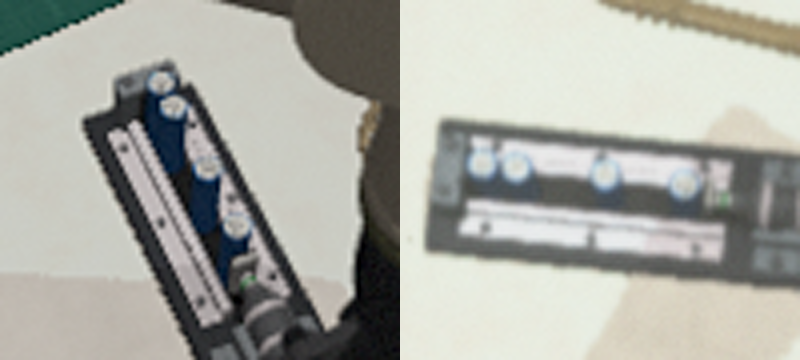

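All four cells stand in the lane, with rings in the top crop at (482,163), (516,168), (605,175) and (684,185). Next I'll take the grip.

Call:
{"api": "drive_tool", "payload": {"steps": [[0.0045, -0.0006, 0, 0, 0, -0.4], [0.0045, -0.0006, 0.03, 0, 0, -0.4], [0.0045, -0.0006, 0.06, 0, 0, -0.4], [0.0045, -0.0006, 0.09, 0, 0, -0.4], [0.0045, -0.0006, 0.111, 0, 0, -0.4], [0.0045, -0.0006, 0.111, 0, 0, -0.4], [0.0045, -0.0006, 0.111, 0, 0, -0.4]]}}

```text
clock: 14.55
tcp_pos: [553.1, -193.0, 52.5]
eef_rot: [0.748, 0.664, -0.001, 0.001]
ft_force: [-0.4, 0.3, 0.1]
gripper_width: 0.551
finger_force: 0.0
```

Call:
{"api": "drive_tool", "payload": {"steps": [[0, 0, 0, 0, 0, 0], [0, 0, 0, 0, 0, 0], [0, 0, 0, 0, 0, 0], [0, 0, 0, 0, 0, 0], [0, 0, 0, 0, 0, 0], [0, 0, 0, 0, 0, 0]], "gripper": 0.0, "squeeze": 80}}

```text
clock: 15.15
tcp_pos: [552.2, -193.8, 53.6]
eef_rot: [0.748, 0.663, -0.0, 0.0]
ft_force: [-8.4, 3.3, 13.1]
gripper_width: 0.226
finger_force: 77.7
```

```bash
cat > n7.py <<'E'
from mv import *
show()
s=ctrl.sense()
print("jig y",(s["tcp_pos"]-G)@J-180,"x",(s["tcp_pos"]-G)@X,"Fy",s["ft_force"]@J,"Fx",s["ft_force"]@X)
print("10mm +y:",rel(s["tcp_pos"]+10*J,frame(X,[0,0,-1])))
E
python3 n7.py
```

```text
t 15.15 tcp [ 552.2 -193.8   53.6] ty [ 0.993 -0.12  -0.   ] tz [-0.    -0.001 -1.   ] q [-0.31  0.49  0.71  1.79 -0.37  1.    0.43] F [-8.4  3.3 13.1] w 0.226 ff 77.7
jig y -174.31699807550825 x 0.22642852452926387 Fy 2.199674940064012 Fx -8.793239623608168
10mm +y: [ 1.00e-02  1.00e-04 -0.00e+00 -1.12e-02  3.78e-02  3.83e-01]
```

Pinched. I'll push at about 50 mm/s for the first 50 mm.

Call:
{"api": "drive_tool", "payload": {"steps": [[0.004, 0.0001, 0, 0, 0, 0.2], [0.009, 0.0001, 0, 0, 0, 0.4], [0.014, 0.0001, 0, 0, 0, 0.4], [0.02, 0.0001, 0, 0, 0, 0.4], [0.026, 0.0001, 0, 0, 0, 0.4], [0.032, 0.0001, 0, 0, 0, 0.4], [0.038, 0.0001, 0, 0, 0, 0.4], [0.044, 0.0001, 0, 0, 0, 0.4], [0.05, 0.0001, 0, 0, 0, 0.4], [0.05, 0.0001, 0, 0, 0, 0.4]]}}

```text
clock: 16.15
tcp_pos: [558.5, -145.1, 53.6]
eef_rot: [0.751, 0.661, -0.001, 0.001]
ft_force: [-8.9, -3.0, 13.1]
gripper_width: 0.225
finger_force: 78.3
```

```bash
python3 n7.py
python3 - <<'E'
from h import *
for n in("side","top"):
    p,d=ctrl.capture(n);cv2.imwrite(f"pics/{n}7.png",p)
u=pix("side",[579,18,60]).astype(int);v=pix("top",[579,18,60]).astype(int)
a=cv2.imread("pics/side7.png");b=cv2.imread("pics/top7.png")
c=lambda p,u:cv2.resize(p[u[1]-45:u[1]+45,u[0]-50:u[0]+50],None,fx=4,fy=4,interpolation=2)
cv2.imwrite("pics/m7.png",np.hstack([c(a,u),c(b,v)]))
E
```

```text
t 16.15 tcp [ 558.5 -145.1   53.6] ty [ 0.992 -0.127  0.   ] tz [ 0.    -0.002 -1.   ] q [-0.4   0.47  0.71  1.81 -0.36  0.99  0.33] F [-8.9 -3.  13.1] w 0.225 ff 78.3
jig y -125.23637756600101 x 0.2216510583659712 Fy -4.074113390229028 Fx -8.438199601401488
10mm +y: [ 0.01   -0.     -0.      0.0235  0.1375 -0.0307]
```

View pics/m7.png

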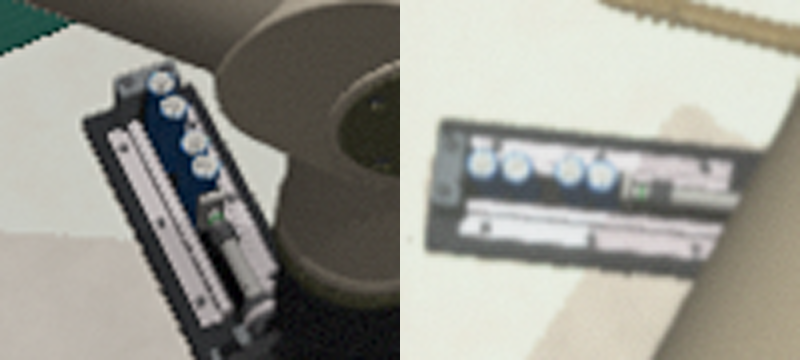

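Cell_3 and cell_4 slide upright. About 12 mm of gap is left between cell_2 (516,168) and cell_3 (570,170), which fits contact at about 63 mm. I'll approach it in small steps.

Call:
{"api": "drive_tool", "payload": {"steps": [[0.003, 0, 0, 0, 0, 0], [0.006, 0, 0, 0, 0, 0], [0.009, 0, 0, 0, 0, 0], [0.011, 0, 0, 0, 0, 0], [0.011, 0, 0, 0, 0, 0], [0.011, 0, 0, 0, 0, 0]]}}

```text
clock: 16.85
tcp_pos: [559.7, -135.0, 53.6]
eef_rot: [0.751, 0.66, -0.001, 0.001]
ft_force: [-8.0, -2.0, 12.5]
gripper_width: 0.228
finger_force: 78.0
```

```bash
python3 n7.py
```

```text
t 16.85 tcp [ 559.7 -135.    53.6] ty [ 0.992 -0.128  0.001] tz [ 0.    -0.003 -1.   ] q [-0.42  0.47  0.71  1.81 -0.36  0.99  0.31] F [-8.  -2.  12.5] w 0.228 ff 78.0
jig y -115.05430731907077 x 0.21257421703269408 Fy -2.950668700924349 Fx -7.698785637878937
10mm +y: [ 0.01   -0.     -0.      0.0337  0.1565 -0.0785]
```

Call:
{"api": "drive_tool", "payload": {"steps": [[0.001, 0, 0, 0, 0, 0], [0.002, 0, 0, 0, 0, 0], [0.002, 0, 0, 0, 0, 0], [0.002, 0, 0, 0, 0, 0]]}}

```text
clock: 17.25
tcp_pos: [560.0, -133.2, 53.6]
eef_rot: [0.751, 0.66, -0.001, 0.001]
ft_force: [-8.5, -3.3, 12.5]
gripper_width: 0.227
finger_force: 78.0
```

```bash
python3 n7.py
```

```text
t 17.25 tcp [ 560.  -133.2   53.6] ty [ 0.992 -0.128  0.001] tz [ 0.    -0.003 -1.   ] q [-0.42  0.47  0.71  1.82 -0.35  0.99  0.3 ] F [-8.5 -3.3 12.5] w 0.227 ff 78.0
jig y -113.24526504658459 x 0.20824268873111507 Fy -4.3633558501376 Fx -8.030473449596638
10mm +y: [ 0.01   -0.     -0.      0.0339  0.1669 -0.086 ]
```

Call:
{"api": "drive_tool", "payload": {"steps": [[0.001, 0, 0, 0, 0, 0], [0.002, 0, 0, 0, 0, 0], [0.002, 0, 0, 0, 0, 0], [0.002, 0, 0, 0, 0, 0]]}}

```text
clock: 17.65
tcp_pos: [560.2, -131.3, 53.6]
eef_rot: [0.751, 0.66, -0.001, 0.001]
ft_force: [-7.0, -3.7, 13.7]
gripper_width: 0.228
finger_force: 78.0
```

```bash
python3 n7.py
```

```text
t 17.65 tcp [ 560.2 -131.3   53.6] ty [ 0.992 -0.128  0.001] tz [ 0.    -0.003 -1.   ] q [-0.42  0.47  0.71  1.82 -0.35  0.99  0.3 ] F [-7.  -3.7 13.7] w 0.228 ff 78.0
jig y -111.33334142876234 x 0.21331024284053157 Fy -4.512842182383688 Fx -6.508029700857079
10mm +y: [ 0.01   -0.     -0.      0.0342  0.1739 -0.0875]
```

Call:
{"api": "drive_tool", "payload": {"steps": [[0.001, 0, 0, 0, 0, 0], [0.002, 0, 0, 0, 0, 0], [0.002, 0, 0, 0, 0, 0], [0.002, 0, 0, 0, 0, 0]]}}

```text
clock: 18.05
tcp_pos: [560.4, -129.7, 53.6]
eef_rot: [0.751, 0.66, -0.001, 0.001]
ft_force: [-8.6, -5.4, 12.4]
gripper_width: 0.223
finger_force: 78.0
```

```bash
python3 n7.py|sed -n 2p
```

```text
jig y -109.74423640455659 x 0.19361368825151715 Fy -6.428670968175156 Fx -7.818694352621614
```

Call:
{"api": "drive_tool", "payload": {"steps": [[0.001, 0, 0, 0, 0, 0], [0.002, 0, 0, 0, 0, 0], [0.002, 0, 0, 0, 0, 0], [0.002, 0, 0, 0, 0, 0]]}}

```text
clock: 18.45
tcp_pos: [560.6, -128.2, 53.6]
eef_rot: [0.751, 0.66, -0.001, 0.002]
ft_force: [-7.6, -5.9, 12.2]
gripper_width: 0.226
finger_force: 78.0
```

```bash
python3 n7.py|sed -n 2p
```

```text
jig y -108.14189156365288 x 0.18726113253889487 Fy -6.856690124770007 Fx -6.807717808196011
```

Call:
{"api": "drive_tool", "payload": {"steps": [[0.001, 0, 0, 0, 0, 0], [0.002, 0, 0, 0, 0, 0], [0.003, 0, 0, 0, 0, 0], [0.003, 0, 0, 0, 0, 0], [0.003, 0, 0, 0, 0, 0]]}}

```text
clock: 18.95
tcp_pos: [560.9, -125.8, 53.6]
eef_rot: [0.751, 0.66, -0.001, 0.002]
ft_force: [-7.8, -7.6, 11.5]
gripper_width: 0.227
finger_force: 78.0
```

```bash
cat > n8.py <<'E'
from h import *
from mv import *
F=[];Y=[]
for i in range(12):
    p,d=ctrl.capture("top" if i%2 else "side");s=ctrl.sense();F.append(s["ft_force"]@J);Y.append((s["tcp_pos"]-G)@J-180)
    if i<2:cv2.imwrite(f"pics/e{i}.png",p)
print("Fy",np.mean(F),np.std(F),"travel",np.mean(Y)+174.3)
t=cv2.imread("pics/e1.png")
for nm,f in(("pre","pics/top7.png"),("now","pics/e1.png")):
    t=cv2.imread(f);c,m=blobs(t,(50,60,60),(85,255,255),(280,145,370,185),3)
    n=int((m>0).sum());g=np.argwhere(m>0).mean(0)[::-1] if n else None
    print(nm,"green px",n,g, (ray("top",g,45)-jig(0,0,45))@J if n else "")
c,m=blobs(t,(0,0,200),(179,40,255),(268,145,330,170),3)
E
python3 n8.py
```

```text
Fy -8.542819077158006 0.39288075693973923 travel 68.53915369766486
pre green px 0 None 
now green px 0 None
```

Call:
{"api": "drive_tool", "payload": {"steps": [[0.0005, 0, 0, 0, 0, 0], [0.001, 0, 0, 0, 0, 0], [0.001, 0, 0, 0, 0, 0], [0.001, 0, 0, 0, 0, 0], [0.001, 0, 0, 0, 0, 0], [0.001, 0, 0, 0, 0, 0], [0.001, 0, 0, 0, 0, 0], [0.001, 0, 0, 0, 0, 0]]}}

```text
clock: 20.35
tcp_pos: [561.0, -125.0, 53.6]
eef_rot: [0.752, 0.66, -0.002, 0.002]
ft_force: [-7.7, -8.7, 11.4]
gripper_width: 0.224
finger_force: 78.0
```

```bash
python3 n8.py|head -1
python3 - <<'E'
from mv import *
show();print(ctrl.sense()["dq"].round(4))
E
```

```text
Fy -9.378859194463729 0.2924893530938413 travel 69.30400999563513
t 20.95 tcp [ 561.  -125.    53.6] ty [ 0.992 -0.13   0.001] tz [ 0.    -0.005 -1.   ] q [-0.44  0.47  0.71  1.82 -0.35  0.99  0.29] F [-7.6 -8.4 11. ] w 0.226 ff 78.0
[-0.0005  0.0007  0.0014  0.0013  0.0005 -0.0014 -0.0017]
```

Force and travel both put the nose at about 5–6 mm, steady, so I'm handing it in.

```bash
python3 -c "
from bench import ctrl
print(ctrl.sign_off())"
```

```text
the job is handed in; nothing more can be done
None
```

The job is handed in, verdict not shown: the fallen cell stands button-up in the lane, and the arm holds the grip at about 69 mm travel and 9.4 N, which puts the nose at about 5–6 mm. That nose depth comes from force and travel, not a final picture. The last picture I viewed, at about 50 mm of travel, shows all four cells upright.

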